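# Index the carousel to its empty nest and lock it

## Robot

A 6-joint arm with a two-finger parallel gripper is mounted at the origin on a cart in front of the work surface, level with it; the furniture and walls round the work are solid. World frame = base frame: x ahead of the robot, y to its left, z up, the work surface at z = 0. Lengths are in mm, angles in rad, forces in N, time in s.
With the tool pointing down it reaches from about 350 to 875 mm from the base axis. Payload 4.2 kg.
Tool frame: the origin (TCP) lies between the finger pads; the fingertips stand 8 mm ahead of it and the grasp point (between the pads) lies 11 mm behind it; z points along the fingers, y is the line along which they close (so a half turn about z gives the same grasp; the last joint's range is limited). The gripper opens to 85 mm and grips with 20 to 120 N. Pads are 22 mm wide; open, the fingers measure 114 mm over their backs; the gripper's body (76 mm by 85 mm) begins 54 mm behind the grasp point. The pads swing forward as they close: fully open they stand 13 mm farther back than shut.
Start: joints at [-1.065, 0.385, 0.008, 0, -1.194, -0.259], TCP at [152.706, -606.036, 239.312] pointing down, gripper open.
Joint ranges: [-3.14, 3.14], [-1.21, 2.06], [-1.07, 1.41], [-3.16, 2.05], [-2.99, -0.16], [-3.1, 3.1]. Speed limits (rad/s): [2.79, 2.79, 3.14, 3.14, 3.14, 3.14].

## Interface

Orientations are given as a unit quaternion [x, y, z, w].
In Python, from bench import read_state, get_image, camera_params, job_done gives the robot as it stands.
- The arm moves only by the tool drive_tool, never from a script. Its argument "moves" is a list that holds one entry, the list of rows, each a list of 7 numbers: the shift along the tool's x, y, z in m, then the turn, a rotation vector about the tool's x, y, z in rad, then the closure in counts, from 0 (fully open) to 255 (shut). A call has 1 to 8 rows; each row shifts and turns the commanded pose from where the row before left it, along the tool's axes as they then stand; what a row does not reach is not made up. A row lasts 1/12 s, in which the tool goes at most 41.7 mm and 7.16 degrees, less where a joint would pass 70% of its speed; a pose out of reach is approached as far as the arm can. A call is refused whole if a number of a shift passes 0.0417 or a number of a turn 0.125, either way. A call with a gripper value outside its range is refused whole. The fingers move at their own pace and stop on an object; the grip force is fixed at half the most. Time passes only in rows, so rows that do not move let the fingers close. It gives the time, the measured TCP pose, the force and the opening at its end, in the units of the state.
- read_state(): the state, without advancing time (a new reading comes with each control period).
- get_image(name): name is "side" or "top" or "wrist"; returns the picture (480x640x3 uint8, blue, green, red); there is no depth.
- camera_params(name): a dict with "mtx" (3x3 intrinsics, pixels), "extrinsics" (4x4, takes a point from camera to world coordinates). Camera axes: x right, y up, looking along -z (the intrinsics and any distortion apply to the point x, -y, -z); pixel columns grow to the right and rows downward; lengths in mm; the calibration is good to about 2 mm. A picture is of the moment at which its call begins: read the wrist's pose just before it. camera_params takes no time and is no camera call; for the wrist camera it gives the pose at the moment of the call.
- job_done(): hands the job in, once; it reports no verdict.
The state is a dict: "clock": time; "joints": joint angles; "joint_vel": joint speeds; "joint_efforts": joint torques, N m; "position": TCP position; "ee_rot": TCP orientation; "contact_force": force on the tool from outside, world axes, zero at the start; "wrist_torque": the same for the moment, N m; "gripper_width": finger opening in mm.
Only numpy, scipy, OpenCV 4.12 (cv2) and the standard library are available. Lean on these libraries where they do the work, as an engineer would, in place of code of your own. Each camera call takes 0.05 s, during which the arm holds its last target. There are 200 camera calls.

## Task

The next torch head is to be loaded, so bring the empty nest to the loading place: with a fingertip push on the spokes of the carousel (either way round) until the empty nest stands straight in line with the fixed pointer. Only then push the knob of the lock lever so that its nose swings into the slot in the rim, until the lever is fully home against its stop. The torch heads stay in their nests, and the things lying around stay where they are.

Things in the scene. Friction and masses are not known exactly. Their poses are not given: they have to be found in the camera images.
- index_base: fixed grey foot of the indexing fixture: disc 236 mm across, 10 mm thick. Origin on the turning axis at bench height, z up. A steel pointer, 55 mm tall, stands on its -x edge (0.10 to 0.145 m from the axis) and points at the axis: the loading place. The lock lever sits on a tongue on its -y side
- carousel: bare metal plate 184 mm across, turns either way without end stops about the vertical axis; origin on the axis at bench height, z up. Four nests (cups 12 mm deep, 40 mm inside, floor 30 mm above the bench, 60 mm from the axis) along its -x (empty), -y, +x, +y. Four spokes between them at 45, 135, 225, 315 degrees. About 2.5 N at 100 mm from the axis turns it; friction holds it where it is left
- spoke_ball (a point): centre of the 20 mm black ball ending the spoke at 225 degrees, 121 mm from the axis; the other three are alike. Spokes are round steel bars 12 mm thick running out from the hub, centreline 95 mm above the bench. Heads in the nests reach only 66 mm, the pointer 55 mm, so a fingertip 72 to 85 mm above the bench catches a spoke and clears them
- empty_nest (a point): centre of the floor of the nest that has no torch head, 60 mm from the axis, turns with the carousel
- load_mark (a point): fixed point 60 mm from the axis in line with the pointer, 30 mm above the bench: where the centre of the empty nest must come
- nest_a (a point): floor centre of the nest on the carousel's -y axis, holding head_a
- nest_b (a point): floor centre of the nest on the carousel's +x axis, holding head_b
- nest_c (a point): floor centre of the nest on the carousel's +y axis, holding head_c
- head_a: small black torch head, 34 mm across, 34 mm tall, loose and upright in nest a; origin at its underside
- head_b: small black torch head, 34 mm across, 34 mm tall, loose and upright in nest b; origin at its underside
- head_c: small black torch head, 35 mm across, 36 mm tall, loose and upright in nest c; origin at its underside
- lock_lever (a joint): angle of the flat steel lock lever about its vertical pivot: 0 = fully open, 0.87 = home against its stop with its nose in the slot in the carousel's rim; grows counter-clockwise seen from above. About 1.5 N at the knob moves it; it stays where it is left. It does not by itself hold the carousel still
- lock_pivot (a point): top of the lever's pivot pin, fixed, 36 mm above the bench
- lock_knob (a point): centre of the top of the black upright knob on the lever's long arm, 100 mm from the pivot, 89 mm above the bench; the knob is 16 to 22 mm thick and 68 mm tall; turns with the lever. Home is to the right, away from the pointer
- stem_flange: white stepped stem with a 48 mm round foot, 41 mm tall, stands on the bench left of and in front of the fixture; bystander
- o_ring: black ring, 34 mm across, 8 mm high, lies on the bench in front of the fixture; bystander
- spare_head: black tube section 41 mm across, 50 mm tall, stands on the bench at the right rear of the fixture; bystander, not one of the heads in the nests
- pick: thin dark pick, 152 mm long, 9 mm thick, lies on the bench to the right of the fixture; bystander
- glue: red bottle with white nozzle, 29x43 mm, 118 mm tall, stands at the right; bystander
- case: flat clear parts case 133x201x36 mm at the left front; bystander
- box_of_rings: open grey box of rings, 201x191 mm, 68 mm tall, at the right front; bystander

How it is judged (in metres and radians):
On the way, in this order (a step that is already met when the one before it is completed fails the run):
1. the empty nest stands in line with the pointer (within 7 mm) and the carousel rests, the lever still open (horizontal distance between empty_nest and load_mark below 0.007 m and angular speed of carousel below 0.1 rad/s and value of joint lock_lever below 0.4 rad), for 0.3 s.
2. the lock lever is home, the empty nest still in line (horizontal distance between empty_nest and load_mark below 0.007 m and value of joint lock_lever above 0.8 rad), for 0.2 s.
At the end, for the whole second after the job is handed in: The centre of the empty nest is within 7 mm of the load mark (about 6.5 degrees of turn), the lever is beyond 0.80 rad (stop at 0.87), the carousel is at rest, and the three heads stand upright in their own nests (within 10 mm of the nest centre, not raised more than 6 mm) (all of step 2 and angular speed of carousel below 0.05 rad/s and horizontal distance between head_a and nest_a below 0.01 m and height (world z) of each of head_a, head_b, head_c below 0.036 m and angle between each of head_a, head_b, head_c's own z axis and vertical below 0.2 rad and horizontal distance between head_b and nest_b below 0.01 m and horizontal distance between head_c and nest_c below 0.01 m); the robot touches nothing.
It fails at once if the lever is pushed over (past 0.4 rad) while the empty nest is more than 9 mm off the pointer's line (value of joint lock_lever above 0.4 rad and horizontal distance between empty_nest and load_mark above 0.009 m).
It fails at once if a torch head is lifted or knocked out of its nest (height (world z) of any of head_a, head_b, head_c above 0.045 m or horizontal distance between head_a and nest_a above 0.015 m or horizontal distance between head_b and nest_b above 0.015 m or horizontal distance between head_c and nest_c above 0.015 m).
It fails at once if a bystander is moved by more than 20 mm (distance of any of stem_flange, o_ring, spare_head, pick, glue, case, box_of_rings from where it was at the start of the episode above 0.02 m).
It also fails if it takes over 64 s, if anything falls off the work surface, if the arm or the gripper's body presses on something with over 40 N, if the wrist force passes 120 N, or if a joint passes its speed limit or range.

## Working session

There is one attempt and no reset: what is moved stays moved. The work goes in short steps, Python scripts to look and compute and a tool call to move; the robot and the scene stay as the last step left them, time stands still between calls to the robot, and variables do not carry over. Pictures are saved under pics/ and viewed, on a budget of 10 in all, crops included, one or two more only if the job needs it, and the job is handed in when it is done.

Besides the shell and the picture viewer there is one more tool, called in YAML: its name, and indented under it one key for each argument. drive_tool: Moves the arm, as the interface text tells. Its arguments: {"type":"object","properties":{"moves":{"type":"array"}},"required":["moves"]}

```bash
mkdir -p pics; cat > h.py <<'E'
import numpy as np, cv2
from bench import read_state, get_image, camera_params, job_done
def ray(cam,u,v,z,P=None):
    P=P or camera_params(cam); K=np.array(P["mtx"]);T=np.array(P["extrinsics"])
    p=np.linalg.solve(K,[u,v,1]); d=T[:3,:3]@[p[0],-p[1],-p[2]]; o=T[:3,3]
    return o+d*(z-o[2])/d[2]
def proj(cam,X):
    P=camera_params(cam);K=np.array(P["mtx"]);T=np.array(P["extrinsics"])
    c=T[:3,:3].T@(np.array(X)-T[:3,3]); q=K@[c[0],-c[1],-c[2]]; return q[:2]/q[2]
E
python3 - <<'E'
from h import *
for n in ("top","side"):
    cv2.imwrite(f"pics/{n}0.png",get_image(n)); P=camera_params(n); print(n,P)
s=read_state();print(s)
E
```

```text
top {'mtx': array([[577.19304703,   0.        , 316.68839606],
       [  0.        , 577.19304703, 240.38380782],
       [  0.        ,   0.        ,   1.        ]]), 'extrinsics': array([[ 4.45333692e-02,  9.75607530e-01, -2.14957499e-01,
         2.52138899e+02],
       [-9.99005092e-01,  4.40000122e-02, -7.26803852e-03,
         1.42444445e+00],
       [ 2.36737948e-03,  2.15067307e-01,  9.76596359e-01,
         1.62185062e+03],
       [ 0.00000000e+00,  0.00000000e+00,  0.00000000e+00,
         1.00000000e+00]])}
side {'mtx': array([[541.75850401,   0.        , 308.71864165],
       [  0.        , 541.75850401, 237.59072841],
       [  0.        ,   0.        ,   1.        ]]), 'extrinsics': array([[-9.69371519e-01,  1.21831613e-01, -2.13250828e-01,
         2.25142852e+02],
       [-2.45597792e-01, -4.83559943e-01,  8.40149693e-01,
         1.45136628e+03],
       [-7.62765842e-04,  8.66791117e-01,  4.98670812e-01,
         9.27268410e+02],
       [ 0.00000000e+00,  0.00000000e+00,  0.00000000e+00,
         1.00000000e+00]])}
{'clock': 0.1, 'joints': array([-1.06540109e+00,  3.85448110e-01,  6.77043807e-03, -4.51881106e-04,
       -1.19399489e+00, -2.58637858e-01]), 'joint_vel': array([ 0.00143775, -0.00228198,  0.00264531,  0.00271362, -0.00028312,
       -0.00111988]), 'joint_efforts': array([-7.42512093e-04, -3.93318129e+01,  1.88929439e+01,  4.19800624e+00,
       -2.59911620e-03,  9.26115462e-06]), 'position': array([ 152.58450198, -605.56672758,  238.35060766]), 'ee_rot': array([-1.22983154e-01,  9.92408293e-01,  9.48783676e-04, -1.54849837e-04]), 'contact_force': array([ 0.09518195, -0.44154143, -0.24251524]), 'wrist_torque': array([ 0.01565507, -0.02776111,  0.00546475]), 'gripper_width': 85.24310472564385}
```

View pics/top0.png

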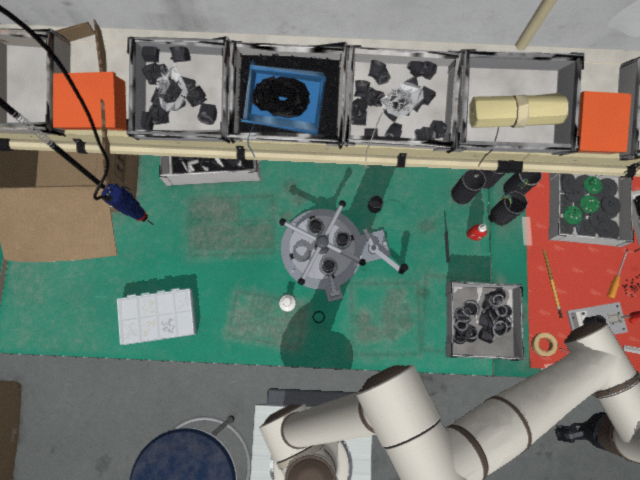

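View pics/side0.png

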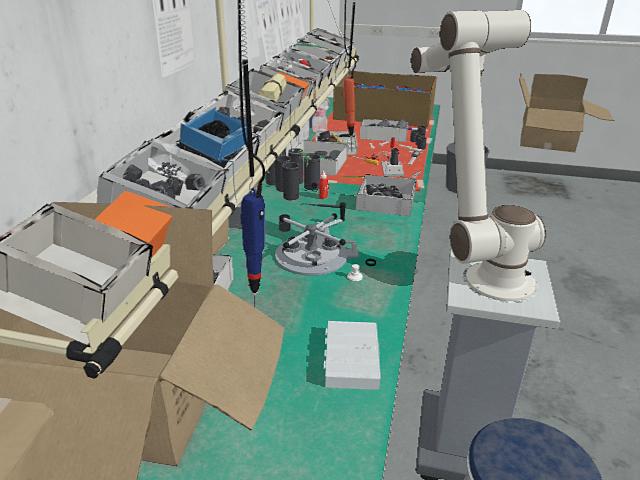

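```bash
python3 - <<'E'
from h import *
im=cv2.imread("pics/top0.png")[170:320,255:425]
cv2.imwrite("pics/crop0.png",cv2.resize(im,None,fx=4,fy=4,interpolation=cv2.INTER_CUBIC)[:600])
E
```

```text
(no output)
```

View pics/crop0.png

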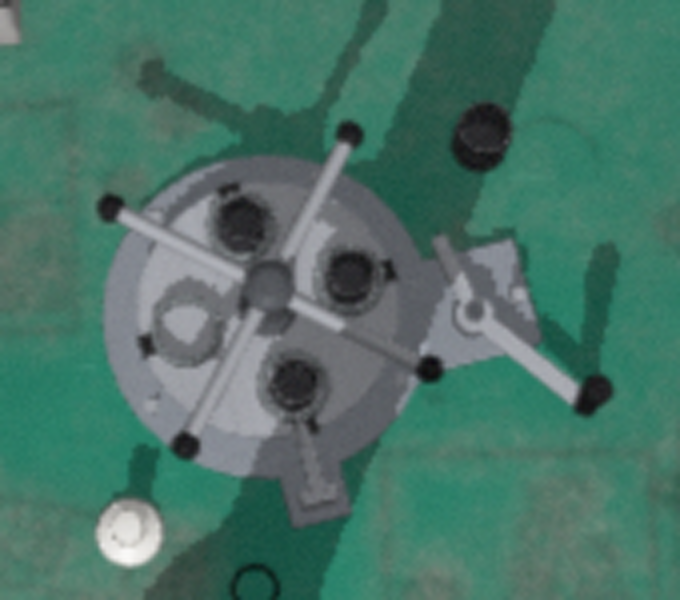

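The crop shows the spoke balls at (110,207), (349,133), (430,369) and (185,445). The empty nest is at (187,325), the pointer runs from (303,440) to (320,495), the lever pivot is at (475,312) and the knob top at (597,386).

```bash
python3 - <<'E'
from h import *
f=lambda x,y,z:ray("top",255+x/4,170+y/4,z)[:2]
B=np.array([f(*p,95) for p in [(110,207),(349,133),(430,369),(185,445)]])
c=B.mean(0);print("balls",B.round(1),"c",c.round(1))
a=lambda p:(round(float(np.degrees(np.arctan2(*(p-c)[::-1]))),1),round(float(np.linalg.norm(p-c)),1))
for b in B:print(a(b))
for n,p in dict(empty=(187,325,35),hA=(241,224,66),hB=(350,277,66),hC=(295,382,66),ptr0=(303,430,55),ptr1=(320,495,50),tongue=(322,505,10),pivot=(475,312,36),knob=(597,386,89),stem=(129,533,20),spare=(482,135,50),basec=(263,315,10)).items():
    q=f(*p);print(n,q.round(1),a(q))
E
```

```text
balls [[ 636.   108.3]
 [ 695.8  -52.7]
 [ 533.7 -112.9]
 [ 474.9   48.9]] c [585.1  -2.1]
(65.2, 121.5)
(-24.6, 121.7)
(-114.9, 122.1)
(155.1, 121.5)
empty [568.4  53.7] (106.7, 58.2)
hA [635.3  18.8] (22.6, 54.4)
hB [601.  -58.1] (-74.1, 58.2)
hC [525.8 -23.1] (-160.5, 62.8)
ptr0 [494.7 -30.1] (-162.8, 94.6)
ptr1 [451.2 -43.5] (-162.8, 140.2)
tongue [449.3 -46.3] (-162.0, 142.8)
pivot [ 586.6 -147.7] (-89.4, 145.6)
knob [ 528.2 -226. ] (-104.3, 231.0)
stem [422.6  87. ] (151.3, 185.3)
spare [ 711.6 -148.3] (-49.1, 193.4)
basec [583.    0.8] (125.3, 3.5)
```

drive_tool:
  moves:
    - [[0,0,0,0,0,0.123,255],[0,0,0,0,0,0.123,255],[-0.018,0.0325,0,0,0,0,255],[-0.018,0.0325,0,0,0,0,255],[-0.018,0.0325,0,0,0,0,255],[-0.018,0.0325,0,0,0,0,255],[-0.018,0.0325,0,0,0,0,255],[-0.018,0.0325,0,0,0,0,255]]

```text
clock: 0.77
position: [260.8, -409.2, 238.9]
ee_rot: [-0.0, 1.0, 0.0, -0.0]
contact_force: [1.4, -0.6, 0.4]
gripper_width: 0.1
```

drive_tool:
  moves:
    - [[-0.018,0.0325,0,0,0,0,255],[-0.018,0.0325,0,0,0,0,255],[-0.018,0.0325,0,0,0,0,255],[-0.018,0.0325,0,0,0,0,255],[-0.018,0.0325,0,0,0,0,255],[-0.018,0.0325,0,0,0,0,255],[-0.018,0.0325,0,0,0,0,255],[-0.018,0.0325,0,0,0,0,255]]

```text
clock: 1.43
position: [404.5, -149.0, 239.3]
ee_rot: [-0.0, 1.0, 0.0, -0.0]
contact_force: [1.6, -0.9, -0.4]
gripper_width: 0.1
```

drive_tool:
  moves:
    - [[-0.018,0.0325,0,0,0,0,255],[-0.018,0.0325,0,0,0,0,255],[-0.018,0.0325,0,0,0,0,255],[-0.018,0.0325,0,0,0,0,255],[-0.018,0.0325,0,0,0,0,255],[-0.018,0.0325,0,0,0,0,255],[-0.018,0.0305,0,0,0,0,255],[0,0,0,0,0,0,255]]

```text
clock: 2.1
position: [532.9, 79.2, 238.3]
ee_rot: [-0.003, 1.0, 0.0, 0.0]
contact_force: [0.2, 0.7, 0.2]
gripper_width: -0.1
```

```bash
python3 - <<'E'
from h import *
s=read_state();print(s["position"])
for n,X in dict(c=(585,-2,95),ent=(530,76,70),b155=(474.9,48.9,95),b65=(636,108,95)).items(): print(n,proj("wrist",X).round())
cv2.imwrite("pics/w1.png",get_image("wrist"))
E
```

```text
[532.85512119  79.21162916 238.34548146]
c [230. 284.]
ent [316. 219.]
b155 [282. 160.]
b65 [349. 333.]
```

View pics/w1.png

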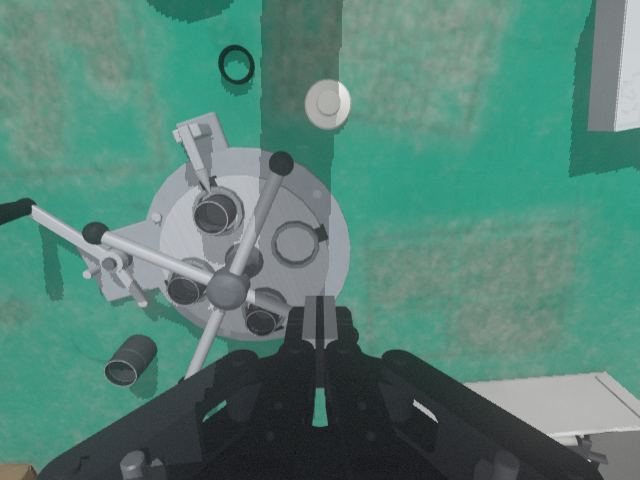

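drive_tool:
  moves:
    - [[0,0,0.0385,0,0,0,255],[0,0,0.0385,0,0,0,255],[0,0,0.0385,0,0,0,255],[0,0,0.0385,0,0,0,255],[0,0,0,0,0,0,255]]

```text
clock: 2.57
position: [524.1, 72.0, 78.2]
ee_rot: [0.001, 1.0, -0.003, -0.008]
contact_force: [-0.9, -0.9, -0.8]
gripper_width: -0.2
```

```bash
python3 - <<'E'
import numpy as np
c=np.array([585,-2]);a=np.radians(np.arange(122.5,223,5));p=c+97*np.c_[np.cos(a),np.sin(a)]
d=np.diff(p,axis=0)
for q,x in zip(p[1:],d):print(q.round(),"tool",(-x[0]).round(1),x[1].round(1))
E
```

```text
[526.  75.] tool 6.9 -4.9
[519.  70.] tool 6.5 -5.4
[513.  64.] tool 6.0 -6.0
[508.  57.] tool 5.4 -6.5
[503.  50.] tool 4.9 -6.9
[499.  43.] tool 4.2 -7.3
[495.  35.] tool 3.6 -7.7
[492.  27.] tool 2.9 -8.0
[490.  19.] tool 2.2 -8.2
[489.  11.] tool 1.5 -8.3
[488.   2.] tool 0.7 -8.4
[488.  -6.] tool -0.0 -8.5
[489. -15.] tool -0.7 -8.4
[490. -23.] tool -1.5 -8.3
[492. -31.] tool -2.2 -8.2
[495. -39.] tool -2.9 -8.0
[499. -47.] tool -3.6 -7.7
[503. -54.] tool -4.2 -7.3
[508. -61.] tool -4.9 -6.9
[513. -68.] tool -5.4 -6.5
```

drive_tool:
  moves:
    - [[0,0,0,0,0,0,255],[0,0,0,0,0,0,255]]

```text
clock: 2.73
position: [531.5, 74.8, 87.3]
ee_rot: [-0.001, 1.0, 0.0, 0.001]
contact_force: [0.0, 0.1, 1.3]
gripper_width: 0.4
```

drive_tool:
  moves:
    - [[0.0065,-0.0035,0.001,0,0,0,255],[0.0065,-0.0054,0,0,0,0,255],[0.006,-0.006,0,0,0,0,255],[0.0054,-0.0065,0,0,0,0,255],[0.0049,-0.0069,0,0,0,0,255],[0.0042,-0.0073,0,0,0,0,255],[0.0036,-0.0077,0,0,0,0,255],[0.0029,-0.008,0,0,0,0,255]]

```text
clock: 3.4
position: [490.4, 23.0, 84.8]
ee_rot: [-0.001, 1.0, 0.0, 0.001]
contact_force: [2.2, 3.4, 1.0]
gripper_width: -0.0
```

drive_tool:
  moves:
    - [[0.0018,-0.0082,0,0,0,0,255],[0.0015,-0.0083,0,0,0,0,255],[0.0007,-0.0084,0,0,0,0,255],[0,-0.0085,0,0,0,0,255],[-0.0007,-0.0084,0,0,0,0,255],[-0.0015,-0.0083,0,0,0,0,255],[-0.0022,-0.0082,0,0,0,0,255],[-0.0029,-0.008,0,0,0,0,255]]

```text
clock: 4.07
position: [492.9, -43.9, 83.9]
ee_rot: [-0.0, 1.0, -0.0, -0.001]
contact_force: [0.6, 4.3, -0.8]
gripper_width: -0.1
```

drive_tool:
  moves:
    - [[-0.0036,-0.0077,0,0,0,0,255],[-0.0042,-0.0073,0,0,0,0,255],[-0.004,-0.0055,0,0,0,0,255],[-0.0025,-0.003,0,0,0,0,255],[0,0,0,0,0,0,255]]

```text
clock: 4.48
position: [508.0, -67.3, 84.1]
ee_rot: [0.0, 1.0, -0.0, -0.0]
contact_force: [-1.1, 0.4, -0.4]
gripper_width: 0.3
```

```bash
python3 - <<'E'
from h import *
print(read_state()["position"],read_state()["contact_force"])
im=get_image("top")[170:320,255:425]
cv2.imwrite("pics/t2.png",cv2.resize(im,None,fx=4,fy=4,interpolation=cv2.INTER_CUBIC))
cv2.imwrite("pics/w2.png",get_image("wrist"))
E
```

```text
[508.0393984  -67.32990883  84.05483611] [-1.06934464  0.40116913 -0.41415815]
```

View pics/t2.png

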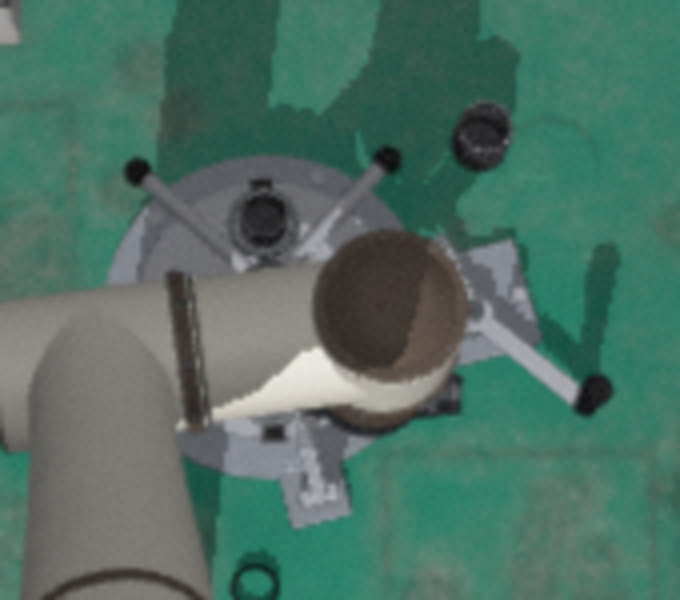

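The two visible spoke balls are at (138,171) and (387,160).

```bash
python3 - <<'E'
from h import *
c=np.array([585,-2])
for x,y in((138,171),(387,160)):
    d=ray("top",255+x/4,170+y/4,95)[:2]-c;print(np.degrees(np.arctan2(d[1],d[0])),np.linalg.norm(d))
d=read_state()["position"][:2]-c;print(np.degrees(np.arctan2(d[1],d[0]))%360,np.linalg.norm(d))
a=np.radians([220.3,224,228,231,235]);print((c+101*np.c_[np.cos(a),np.sin(a)]).round(1))
E
```

```text
50.16412133947356 120.56890500271291
-39.85700926384299 120.79914248229458
220.04442687557219 100.80086300668744
[[508.  -67.3]
 [512.3 -72.2]
 [517.4 -77.1]
 [521.4 -80.5]
 [527.1 -84.7]]
```

drive_tool:
  moves:
    - [[-0.0035,-0.004,0,0,0,0,255],[-0.0037,-0.0037,0,0,0,0,255],[-0.0036,-0.0032,0,0,0,0,255],[-0.0026,-0.0023,0,0,0,0,255],[0,0,0,0,0,0,255],[0,0,0,0,0,0,255],[0,0,0,0,0,0,255]]

```text
clock: 5.17
position: [521.5, -79.9, 84.4]
ee_rot: [-0.0, 1.0, -0.0, 0.0]
contact_force: [1.4, 0.3, 0.2]
gripper_width: -0.2
```

```bash
python3 - <<'E'
from h import *
print(read_state()["position"],read_state()["contact_force"])
im=get_image("top")[170:320,255:425]
cv2.imwrite("pics/t3.png",cv2.resize(im,None,fx=4,fy=4,interpolation=cv2.INTER_CUBIC))
E
```

```text
[521.52260696 -79.86528619  84.42381495] [1.41246378 0.33523611 0.17503958]
```

View pics/t3.png

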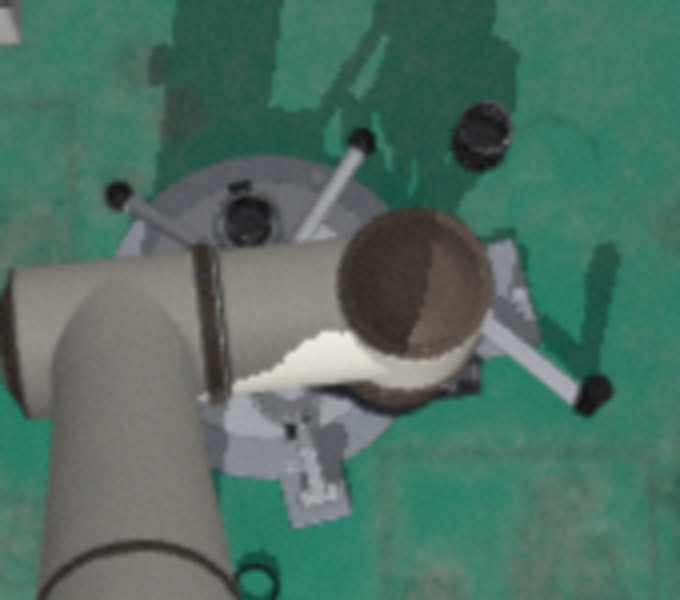

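The balls are now at (119,195) and (362,141).

```bash
python3 - <<'E'
from h import *
c=np.array([585,-2])
for x,y in((119,195),(362,141)):
    d=ray("top",255+x/4,170+y/4,95)[:2]-c;print(np.degrees(np.arctan2(d[1],d[0])),np.linalg.norm(d))
E
```

```text
60.28051087936169 120.45761189616627
-29.573050383455413 121.25858161312416
```

drive_tool:
  moves:
    - [[-0.0021,-0.0018,0,0,0,0,255],[0,0,0,0,0,0,255],[0,0,0,0,0,0,255],[0.006,0.006,0,0,0,0,255],[0.006,0.006,-0.005,0,0,0,255],[0,0,-0.02,0,0,0,255],[0,0,-0.035,0,0,0,255],[0,0,-0.035,0,0,0,255]]

```text
clock: 5.88
position: [509.9, -69.0, 179.9]
ee_rot: [-0.001, 1.0, -0.0, -0.001]
contact_force: [1.7, 0.1, 0.4]
gripper_width: 0.5
```

drive_tool:
  moves:
    - [[0,-0.03,-0.025,0,0,0,255],[0,-0.03,-0.025,0,0,0,255],[0.016,-0.038,0,0,0,0,255],[0.016,-0.038,0,0,0,0,255],[0,-0.03,0,0,0,0,255],[0,-0.02,0,0,0,0,255],[0,0,0,0,0,0,255],[0,0,0,0,0,0,255]]

```text
clock: 6.55
position: [478.9, -255.6, 229.4]
ee_rot: [0.001, 1.0, 0.0, -0.0]
contact_force: [-0.1, 0.3, 0.2]
gripper_width: 0.0
```

```bash
python3 - <<'E'
from h import *
print(read_state()["position"],read_state()["contact_force"])
im=get_image("top")[170:320,255:425]
cv2.imwrite("pics/t4.png",cv2.resize(im,None,fx=4,fy=4,interpolation=cv2.INTER_CUBIC))
E
```

```text
[ 478.85556761 -255.60333741  229.36400775] [-0.08544758  0.29471267  0.18761763]
```

View pics/t4.png

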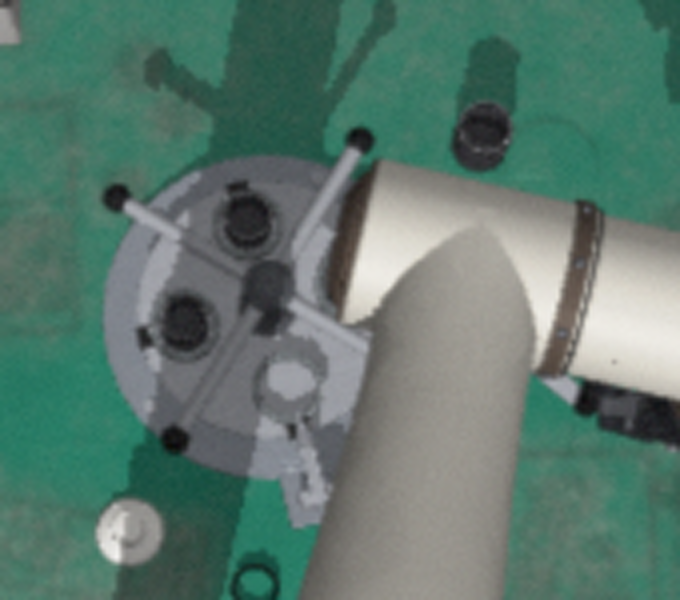

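The empty nest, at (289,377), now faces the pointer. The balls are at (116,198), (360,140) and (175,439).

```bash
python3 - <<'E'
from h import *
c=np.array([585,-2])
for x,y,z in((116,198,95),(360,140,95),(175,439,95),(289,377,38),(302,430,55)):
    d=ray("top",255+x/4,170+y/4,z)[:2]-c;print(np.degrees(np.arctan2(d[1],d[0])),np.linalg.norm(d))
cv2.imwrite("pics/w4.png",get_image("wrist"))
print(proj("wrist",(527,-228,89)),proj("wrist",(586.6,-147.7,36)))
pv=np.array([586.6,-147.7])
a=np.radians(np.arange(210,276,4));p=pv+97*np.c_[np.cos(a),np.sin(a)]
d=np.diff(p,axis=0);print(p[0].round(1))
for t,q,x in zip(np.degrees(a[1:]),p[1:],d):print(t,q.round(),"tool",(-x[0]).round(1),x[1].round(1))
E
```

```text
61.63799635801275 121.07190431890815
-28.847097739363104 121.14477682943432
151.48106237396013 121.09373853656673
-161.33002009822175 53.72603470761599
-163.14443383701803 94.4033754336193
[349.48797544 281.98360248] [417.0656449  310.49931214]
[ 502.6 -196.2]
214.0 [ 506. -202.] tool -3.6 -5.7
218.0 [ 510. -207.] tool -4.0 -5.5
222.0 [ 515. -213.] tool -4.4 -5.2
226.0 [ 519. -217.] tool -4.7 -4.9
230.0 [ 524. -222.] tool -5.0 -4.5
234.0 [ 530. -226.] tool -5.3 -4.2
238.0 [ 535. -230.] tool -5.6 -3.8
242.0 [ 541. -233.] tool -5.9 -3.4
246.00000000000003 [ 547. -236.] tool -6.1 -3.0
250.00000000000003 [ 553. -239.] tool -6.3 -2.5
254.00000000000003 [ 560. -241.] tool -6.4 -2.1
258.0 [ 566. -243.] tool -6.6 -1.6
262.0 [ 573. -244.] tool -6.7 -1.2
266.0 [ 580. -244.] tool -6.7 -0.7
270.0 [ 587. -245.] tool -6.8 -0.2
274.0 [ 593. -244.] tool -6.8 0.2
```

View pics/w4.png

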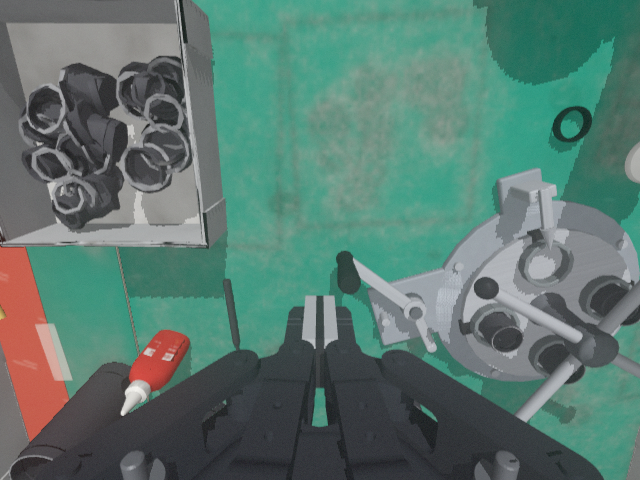

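```bash
python3 - <<'E'
from h import *
k=ray("wrist",344,258,89)[:2];p=ray("wrist",415,312,36)[:2];print(k,p)
for q in(k,):
  d=q-p;print(np.degrees(np.arctan2(d[1],d[0]))%360,np.linalg.norm(d))
k2=ray("top",255+593/4,170+388/4,89);print(k2)
E
```

```text
[ 504.05468035 -233.46144183] [ 588.47334572 -149.79046362]
224.7451417294384 118.85850267941431
[ 526.71409002 -223.30823844   89.        ]
```

```bash
python3 - <<'E'
from h import *
print(camera_params("wrist")["extrinsics"][:3,3])
for z in(21,55,89): print(proj("wrist",(527,-226,z)))
E
```

```text
[ 395.91254132 -254.87894196  363.68524678]
[346.08573575 254.70591238]
[348.63745539 267.03528698]
[351.73179599 281.98649237]
```

drive_tool:
  moves:
    - [[-0.008,0.02,0,0,0,0,255],[-0.008,0.02,0,0,0,0,255],[-0.0075,0.0195,0.01,0,0,0,255],[0,0,0.03,0,0,0,255],[0,0,0.038,0,0,0,255],[0,0,0.038,0,0,0,255],[0,0,0.03,0,0,0,255],[0,0,0.015,0,0,0,255]]

```text
clock: 7.32
position: [500.5, -193.8, 64.7]
ee_rot: [-0.001, 1.0, 0.001, -0.003]
contact_force: [0.5, -1.0, 0.3]
gripper_width: -0.1
```

drive_tool:
  moves:
    - [[0,0,0.007,0,0,0,255],[0,0,0,0,0,0,255],[0,0,0,0,0,0,255]]

```text
clock: 7.57
position: [503.8, -195.2, 62.1]
ee_rot: [-0.001, 1.0, -0.0, 0.001]
contact_force: [0.2, 0.3, -0.4]
gripper_width: -0.2
```

drive_tool:
  moves:
    - [[-0.0036,-0.0057,0,0,0,0,255],[-0.004,-0.0055,0,0,0,0,255],[-0.0044,-0.0052,0,0,0,0,255],[-0.0047,-0.0049,0,0,0,0,255],[-0.005,-0.0045,0,0,0,0,255],[-0.0053,-0.0042,0,0,0,0,255],[-0.0056,-0.0038,0,0,0,0,255],[-0.0059,-0.0034,0,0,0,0,255]]

```text
clock: 8.23
position: [541.9, -233.4, 61.2]
ee_rot: [-0.0, 1.0, 0.0, -0.0]
contact_force: [-1.5, 2.8, 0.3]
gripper_width: -0.3
```

drive_tool:
  moves:
    - [[-0.0061,-0.003,0,0,0,0,255],[-0.0063,-0.0025,0,0,0,0,255],[-0.0064,-0.0021,0,0,0,0,255],[-0.0066,-0.0016,0,0,0,0,255],[-0.005,-0.0009,0,0,0,0,255],[-0.003,-0.0004,0,0,0,0,255],[0,0,0,0,0,0,255]]

```text
clock: 8.82
position: [575.9, -243.6, 61.3]
ee_rot: [-0.001, 1.0, -0.0, 0.001]
contact_force: [0.6, 0.3, 0.7]
gripper_width: 0.3
```

drive_tool:
  moves:
    - [[-0.003,-0.0003,0,0,0,0,255],[-0.004,-0.0002,0,0,0,0,255],[-0.003,0,0,0,0,0,255],[0,0,0,0,0,0,255]]

```text
clock: 9.15
position: [581.3, -243.8, 61.1]
ee_rot: [-0.0, 1.0, 0.001, -0.005]
contact_force: [-9.0, 0.7, 5.2]
gripper_width: 0.3
```

drive_tool:
  moves:
    - [[-0.002,0,0,0,0,0,255],[-0.002,0,0,0,0,0,255],[0,0,0,0,0,0,255]]

```text
clock: 9.4
position: [581.4, -243.8, 61.1]
ee_rot: [0.0, 1.0, 0.001, -0.009]
contact_force: [-16.9, 1.6, 10.3]
gripper_width: 0.3
```

The finger stalled at 17 N, so I'll back off and look.

drive_tool:
  moves:
    - [[0.01,0,0,0,0,0,255],[0.01,0.001,0,0,0,0,255],[0.008,0,-0.005,0,0,0,255],[0,0,-0.03,0,0,0,255],[0,0,-0.038,0,0,0,255],[0,0,-0.038,0,0,0,255],[0,0,-0.038,0,0,0,255],[0,0,-0.02,0,0,0,255]]

```text
clock: 10.07
position: [563.2, -243.9, 237.0]
ee_rot: [-0.001, 1.0, -0.002, 0.005]
contact_force: [0.6, 0.4, 1.0]
gripper_width: -0.0
```

drive_tool:
  moves:
    - [[0.035,0,0,0,0,0,255],[0.035,0,0,0,0,0,255],[0.035,-0.015,0,0,0,0,255],[0.035,-0.015,0,0,0,0,255],[0.02,0,0,0,0,0,255],[0,0,0,0,0,0,255],[0,0,0,0,0,0,255],[0,0,0,0,0,0,255]]

```text
clock: 10.73
position: [402.0, -273.4, 231.2]
ee_rot: [-0.001, 1.0, -0.001, 0.001]
contact_force: [0.2, 0.2, -0.5]
gripper_width: 0.1
```

```bash
python3 - <<'E'
from h import *
print(read_state()["position"],read_state()["contact_force"])
im=get_image("top")[170:320,255:425]
cv2.imwrite("pics/t5.png",cv2.resize(im,None,fx=4,fy=4,interpolation=cv2.INTER_CUBIC))
E
```

```text
[ 401.98137624 -273.38708215  231.1637222 ] [ 0.18306677  0.19547802 -0.50315156]
```

View pics/t5.png

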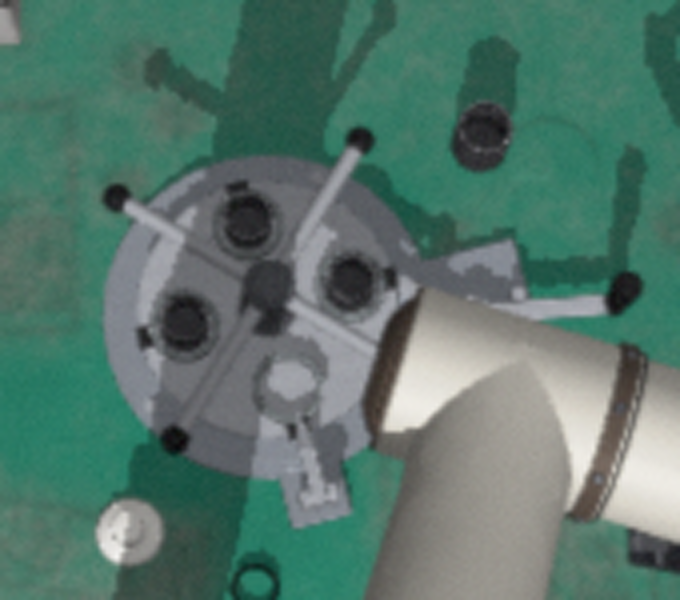

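The carousel hasn't moved, with balls still at (116,198) and (360,140). The knob top is now at about (628,286), and all three heads are seated.

```bash
python3 - <<'E'
from h import *
p=np.array([586.6,-147.7])
for x,y in((597,386),(628,286)):
    q=ray("top",255+x/4,170+y/4,89)[:2];d=q-p;print(q,np.degrees(np.arctan2(d[1],d[0]))%360,np.linalg.norm(d))
E
```

```text
[ 528.20096089 -225.98319373] 233.27716644056574 97.66630017238695
[ 598.10513559 -246.2218444 ] 276.6606904963271 99.19134019527118
```

The lever has turned 43°, against about 50° to home, so I'll check its nose from close by.

drive_tool:
  moves:
    - [[-0.025,0.012,0.01,0,0,0,255],[-0.025,0.012,0.01,0,0,0,255],[-0.02,0.012,0.01,0,0,0,255],[-0.01,0.004,0,0,0,0,255],[0,0,0,0,0,0,255],[0,0,0,0,0,0,255]]

```text
clock: 11.28
position: [481.7, -232.8, 200.1]
ee_rot: [-0.001, 1.0, -0.0, -0.0]
contact_force: [-0.5, 0.1, 0.5]
gripper_width: 0.3
```

```bash
python3 - <<'E'
from h import *
print(read_state()["position"])
im=get_image("wrist")
P=lambda X:(proj("wrist",X)).round(0)
p=np.array([586.6,-147.7])
for a in (276.7,280,283.1): 
    t=np.radians(a);k=p+100*np.array([np.cos(t),np.sin(t)]);print(a,P([*k,89]),P([*k,40]))
print(P([*p,36]))
cv2.imwrite("pics/w5.png",cv2.resize(im[150:450,260:640],None,fx=2,fy=2,interpolation=cv2.INTER_CUBIC))
E
```

```text
[ 481.65398272 -232.8044585   200.11278242]
276.7 [304. 368.] [306. 336.]
280 [305. 374.] [307. 340.]
283.1 [306. 378.] [308. 345.]
[404. 324.]
```

View pics/w5.png

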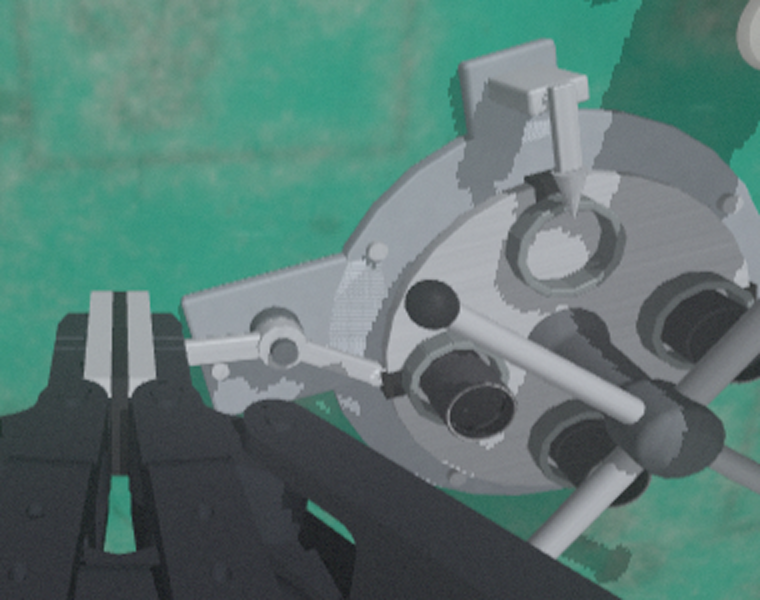

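The nose tip at (378,378) is at the slot's dark mark at (390,383). The lever arm, running (190,351) to (250,347), appears to touch the pin at (220,371). I'll check those numbers.

```bash
python3 - <<'E'
from h import *
w=lambda x,y,z:ray("wrist",260+x/2,150+y/2,z)[:2]
ang=lambda d:np.degrees(np.arctan2(d[1],d[0]))%360
pt=w(285,350,36);print("pivot",pt)
for z in(26,30):
  pv=w(279,345,z)
  up=w(190,341,z)-w(250,336,z);lo=w(190,364,z)-w(250,359,z)
  print(z,"lever dir",ang(up),ang(lo),"width",np.linalg.norm(w(220,339,z)-w(220,361,z)))
  nose=w(378,378,z)-np.array([585,-2]);slot=w(391,384,z)-np.array([585,-2]);print("nose",np.linalg.norm(nose),ang(nose),"slot",np.linalg.norm(slot),ang(slot))
for z in(16,22,28):
  d=w(220,371,z)-pt;print("pin",z,ang(d),np.linalg.norm(d))
E
```

```text
pivot [ 588.21820324 -149.07427156]
26 lever dir 275.57009914718276 275.6416216638666 width 13.324528351703378
nose 97.07019657542523 285.9750914996549 slot 91.14389349049628 289.52380881507764
30 lever dir 275.5700991471827 275.6416216638666 width 13.151887956638435
nose 98.07858690248287 284.12995867344483 slot 92.0372859800613 287.47587627437423
pin 16 312.0702028357476 38.918645319364465
pin 22 306.3136930429084 37.14977429191437
pin 28 300.0521559057799 35.79067797575615
```

The image readings leave lever travel near the threshold, so I'll push once more, higher on the knob and a bit harder, to confirm it sits on its stop.

drive_tool:
  moves:
    - [[-0.025,-0.005,0,0,0,0,255],[-0.025,-0.005,0.01,0,0,0,255],[-0.022,-0.005,0.025,0,0,0,255],[0,0,0.03,0,0,0,255],[0,0,0.03,0,0,0,255],[0,0,0.022,0,0,0,255],[0,0,0.012,0,0,0,255],[0,0,0,0,0,0,255]]

```text
clock: 12.0
position: [550.2, -248.3, 68.6]
ee_rot: [0.0, 1.0, 0.001, -0.003]
contact_force: [1.1, -0.7, -0.1]
gripper_width: 0.3
```

drive_tool:
  moves:
    - [[-0.005,0,0,0,0,0,255],[-0.005,0,0,0,0,0,255],[-0.005,0,0,0,0,0,255],[-0.004,0,0,0,0,0,255],[-0.003,0.0003,0,0,0,0,255],[-0.002,0.0003,0,0,0,0,255],[0,0,0,0,0,0,255],[0,0,0,0,0,0,255]]

```text
clock: 12.67
position: [577.0, -247.3, 71.4]
ee_rot: [-0.0, 1.0, 0.0, 0.0]
contact_force: [-0.7, -0.6, -0.7]
gripper_width: -0.0
```

drive_tool:
  moves:
    - [[-0.003,0,0,0,0,0,255],[-0.003,0,0,0,0,0,255],[-0.002,0,0,0,0,0,255],[0,0,0,0,0,0,255]]

```text
clock: 13.0
position: [581.3, -247.4, 71.0]
ee_rot: [-0.0, 1.0, 0.001, -0.005]
contact_force: [-7.5, 0.4, 6.3]
gripper_width: -0.1
```

drive_tool:
  moves:
    - [[-0.003,0,0,0,0,0,255],[-0.003,0,0,0,0,0,255],[0,0,0,0,0,0,255]]

```text
clock: 13.25
position: [581.6, -247.3, 70.9]
ee_rot: [0.001, 1.0, 0.002, -0.011]
contact_force: [-19.1, 0.6, 14.0]
gripper_width: 0.0
```

It stalled at the same point (581.5) at 20 N, so the lever is on its hard stop. I'll withdraw.

drive_tool:
  moves:
    - [[0.012,0,0,0,0,0,255],[0.012,0,0,0,0,0,255],[0.008,0,-0.005,0,0,0,255],[0,0,-0.03,0,0,0,255],[0,0,-0.038,0,0,0,255],[0,0,-0.038,0,0,0,255],[0,0,-0.038,0,0,0,255],[0,0,-0.01,0,0,0,255]]

```text
clock: 13.92
position: [562.0, -248.7, 238.6]
ee_rot: [-0.001, 1.0, -0.002, 0.006]
contact_force: [1.2, -0.4, 0.9]
gripper_width: -0.2
```

drive_tool:
  moves:
    - [[0.035,0,0,0,0,0,255],[0.035,0,0,0,0,0,255],[0.035,-0.015,0,0,0,0,255],[0.035,-0.008,0,0,0,0,255],[0.012,0,0,0,0,0,255],[0,0,0,0,0,0,255],[0,0,0,0,0,0,255],[0,0,0,0,0,0,255]]

```text
clock: 14.58
position: [408.3, -270.6, 230.8]
ee_rot: [-0.001, 1.0, -0.0, 0.001]
contact_force: [0.5, 0.6, -0.5]
gripper_width: 0.4
```

```bash
python3 - <<'E'
from h import *
print(read_state()["position"],read_state()["contact_force"])
im=cv2.resize(get_image("top")[170:320,255:425],None,fx=4,fy=4,interpolation=cv2.INTER_CUBIC)
cv2.imwrite("pics/t6.png",im); a=cv2.imread("pics/t5.png")
for n,(x,y) in dict(b1=(116,198),b2=(360,140),b3=(175,439),hA=(247,222),nest=(289,377),hC=(185,320),knob=(628,286)).items():
    t=a[y-20:y+20,x-20:x+20]; r=cv2.matchTemplate(im[y-40:y+40,max(x-40,0):x+40],t,cv2.TM_CCOEFF_NORMED)
    _,m,_,l=cv2.minMaxLoc(r); print(n,round(m,3),l[0]-20,l[1]-20)
E
```

```text
[ 408.26223892 -270.62878681  230.75278141] [ 0.45183013  0.61592634 -0.53328445]
b1 0.998 0 0
b2 0.997 0 0
b3 0.995 0 0
hA 0.943 0 0
nest 0.988 0 0
hC 0.952 0 0
knob 0.993 0 0
```

Nothing moved during the second push, and the arm is clear.

```bash
python3 -c "from h import *; job_done()"
```

```text
the job is handed in; nothing more can be done
```

I turned the carousel about 86° counter-clockwise with fingertip pushes until the empty nest faced the pointer. Then I pushed the lock-lever knob over until it stopped, backed away and handed the job in at 14.6 s. `job_done()` gives no verdict.

**Carousel:** the spoke angles put the empty nest about 1° (1 mm) off the pointer's line, against a limit of 7 mm. It did not move while the lever was pushed.

**Lever:** two separate pushes, at different heights on the knob, stalled at the same spot under 17 to 20 N. I took that as the stop.

**Disagreement on the lever:** the pictures show it turned only about 43° (0.76 rad, uncertain by a few degrees) from where it started. The full range is 50° (0.87 rad), and at least 0.80 rad is needed. The close-up also put the nose tip near r = 97 mm, just outside the 92 mm rim, though that depends on an assumed height. I trusted the stall, assuming the lever did not start fully open, but I did not confirm that it is home.

**Heads and bystanders:** the heads I could check stayed seated, and no bystander in view had moved.

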